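Tip the sorting pan and take out the scoop of beads

TASK

On the jeweller's bench, take the post at the near end of the hinged wooden sorting pan and tip the pan up steeply, so that all four steel beads run down together into the scoop lying at its low end, and leave the pan tipped. Then lift the scoop out by its handle, without losing a bead, and set it down level in the middle of the cork pad.

Things in the scene. Friction and masses are not known exactly. Their poses are not given: they have to be found in the camera images.
- pan (a joint): pan tilt in rad: 0 level (start), grows as the post end is lifted, stop at 0.45; a stiff hinge holds any angle (about 5 N at the post). The hinge line runs along the pan's y at its low end, 203 mm along +x and 44 mm below pan_grip (level). All beads have run over the scoop's lip by a tilt of about 0.4
- pan_grip (a point): in the dark grip post outside the near end of the shallow pale wooden pan (inside 180 x 70 x 20 mm deep). Post 18 mm (x) by 14 mm (y: pinch this way); its top is 16 mm above this point, the pan's rim 20 mm and pan floor 40 mm below, the bench 58 mm below when level. x: along the pan to its hinged low end, roughly away from the robot; z: square to its floor; tilts with the pan
- scoop_grip (a point): centre of the black handle, 20 (x) x 14 (y: pinch this way) x 34 mm high, on a bridge over the middle of the loose aluminium scoop in the pan's low end. Scoop 82 x 62 mm, walls 22 mm high, underside 55 mm below this point, 100 g; mouth at -x (to the post) with a ramp and 3.5 mm step; beads gather behind it, x -15 to +38 mm, and stay in when level or mouth up. z: square to its floor
- pad_top (a point): middle of the upper face of the fixed cork pad, 150 x 150 mm, 4 mm thick, flat on the bench beside the pan (left or right; a dark open box of trinkets is on the other side)
- bead0_center (a point): dark steel bead, a ball 16 mm in diameter, 16 g, lying loose on the pan's floor between the post end and the scoop; this point is its centre (orientation means nothing)
- bead1_center (a point): dark steel bead, a ball 16 mm in diameter, 16 g, lying loose on the pan's floor between the post end and the scoop; this point is its centre (orientation means nothing)
- bead2_center (a point): dark steel bead, a ball 16 mm in diameter, 16 g, lying loose on the pan's floor between the post end and the scoop; this point is its centre (orientation means nothing)
- bead3_center (a point): dark steel bead, a ball 16 mm in diameter, 16 g, lying loose on the pan's floor between the post end and the scoop; this point is its centre (orientation means nothing)
Not all that is in view belongs to the job. Of the things that look like the part that bears pan, the largest one is meant.

How it is judged:
By the outcome, as a careful person would: the job done as asked, in the order asked, and still so for the second after the job is handed in, with the robot touching nothing.
It also fails if it takes over 51 s, if anything falls off the work surface, if the arm or the gripper's body presses on something with over 40 N, if the wrist force passes 120 N, or if a joint passes its speed limit or range.

ROBOT

A 7-joint arm with a two-finger parallel gripper is mounted at the origin on the work surface. World frame = base frame: x ahead of the robot, y to its left, z up, the work surface at z = 0. Lengths are in m, angles in rad, forces in N, time in s.
With the tool pointing down it reaches from about 0.4 to 0.925 m from the base axis. Payload 5.6 kg.
Tool frame: the origin (TCP) lies at the very end of the fingers, on their centre line; the grasp point (between the pads) lies 19 mm behind it; z points along the fingers, y is the line along which they close (so a half turn about z gives the same grasp; the last joint's range is limited). The gripper opens to 85 mm and grips with 20 to 120 N. Pads are 22 mm wide; open, the fingers measure 114 mm over their backs; the gripper's body (76 mm by 85 mm) begins 54 mm behind the grasp point. The pads swing forward as they close: fully open they stand 13 mm farther back than shut.
Start: joints at [1.259, 0.468, -0.012, 1.603, 0.006, 1.071, -0.056], TCP at [0.173, -0.627, 0.231] pointing down, gripper open.
Joint ranges: [-2.53, 2.53], [-0.31, 2.02], [-1.57, 1.55], [0.28, 2.44], [-1.29, 4.43], [0.15, 1.84], [-2.92, 2.92]. Speed limits (rad/s): [2.57, 2.57, 3.14, 3.14, 3.14, 3.14, 3.14].

INTERFACE

Orientations are given as a unit quaternion [w, x, y, z].
In Python, from rig import arm gives the robot as it stands.
- The arm moves only by the tool move_arm, never from a script. Its argument "rows" is a list of rows, each an object of numbers: "x", "y", "z": the shift along the tool's x, y, z scaled (see below); "wx", "wy", "wz": the turn, a rotation vector about the tool's x, y, z scaled (see below); "gripper": the opening, from 0 (shut) to 1 (fully open). In form: [{"x": .., "y": .., "z": .., "wx": .., "wy": .., "wz": .., "gripper": ..}, ...]. A call has 1 to 10 rows; each row is the pose to reach, as a shift and turn from the pose commanded when the call began, along the tool's axes at that moment; what a row does not reach only later rows make up. The controller multiplies each number of a shift by 0.5 m and each number of a turn by 90 degrees. A row lasts 1/8 s, in which the tool goes at most 62.5 mm and 10.7 degrees, less where a joint would pass 70% of its speed; a pose out of reach is approached as far as the arm can. A call with a number of a shift or a turn outside -1 to 1 is refused whole. A call with a gripper value outside its range is refused whole. The fingers move at their own pace and stop on an object; "grip_force" is the grip in N (left out, the last holds). Time passes only in rows, so rows that repeat a pose let the fingers close. It gives the time, the measured TCP pose, the force, the opening and the grip force at its end, in the units of the state.
- arm.state(): the state, without advancing time (a new reading comes with each control period).
- arm.snapshot(name): name is "scene" or "side" or "wrist"; returns the picture (420x560x3 uint8, blue, green, red); there is no depth.
- arm.camera_info(name): a dict with "fx", "fy", "cx", "cy" (pixels), "k1" (the pictures are not rectified: a ray, as slopes to the right and down, at radius r is drawn at 1 + k1 r^2 times it, then the intrinsics apply), "eye" and "attitude" of the camera in the world. Camera axes: x right, y up, looking along -z (the intrinsics and any distortion apply to the point x, -y, -z); pixel columns grow to the right and rows downward; lengths in m; the calibration is good to about 2 mm. A picture is of the moment at which its call begins: read the wrist's pose just before it. camera_info takes no time and is no camera call; for the wrist camera it gives the pose at the moment of the call.
- arm.job_done(): hands the job in; it is judged then, once.
Trained networks look in the newest picture that a camera, given by its name, has taken for a name from the list of things; names that differ only in an ending like _2 or _b are one class to them, and where a whole thing is asked for, a point or a joint stands for the part that bears it (a point fixed in the world has none). Each returns a list of dicts, best first, with "confidence" (0 to 1); they miss things now and then, are a little off and sometimes report something else, mostly with a low value. They report only what shows in the picture. A call takes as long as a camera call. They do not tell look-alikes from the thing itself.
- arm.find_in(name, camera): "xyz" ([x, y, z] in m, in world coordinates, good to about 4 mm: the middle of the surface that is visible of it).
- arm.spot_point(name, camera): "xyz" ([x, y, z] in m, in world coordinates, good to about 4 mm: a listed point, or the origin of a listed thing).
The state is a dict: "t": time; "joint_pos": joint angles; "qd": joint speeds; "joint_efforts": joint torques, N m; "eef_pos": TCP position; "tcp_rot": TCP orientation; "contact_force": force on the tool from outside, world axes, zero at the start; "wrist_torque": the same for the moment, N m; "width": opening from 0.0 (shut) to 1.0 (fully open); "grasp_force": force on a finger pad.
Only numpy, scipy, OpenCV 4.12 (cv2) and the standard library are available. Lean on these libraries where they do the work, as an engineer would, in place of code of your own. Each camera call takes 0.05 s, during which the arm holds its last target. There are 200 camera calls.

## Working session

There is one attempt and no reset: what is moved stays moved. The work goes in short steps, Python scripts to look and compute and a tool call to move; the robot and the scene stay as the last step left them, time stands still between calls to the robot, and variables do not carry over. Pictures are saved under pics/ and viewed, at most 10 in all, crops included, and the job is handed in when it is done.

Besides the shell and the picture viewer there is one more tool, called after "Emit:" by a JSON object that holds its "op" and its "data", one argument or row to a line. move_arm: Moves the arm, as the interface text tells. Its arguments: {"type":"object","properties":{"rows":{"type":"array","items":{"type":"object","properties":{"x":{"type":"number","minimum":-1,"maximum":1},"y":{"type":"number","minimum":-1,"maximum":1},"z":{"type":"number","minimum":-1,"maximum":1},"wx":{"type":"number","minimum":-1,"maximum":1},"wy":{"type":"number","minimum":-1,"maximum":1},"wz":{"type":"number","minimum":-1,"maximum":1},"gripper":{"type":"number"}}}},"grip_force":{"type":"number"}},"required":["rows"]}

```bash
mkdir -p pics; ls
cat > h.py <<'E'
import numpy as np, cv2, json
from rig import arm
from scipy.spatial.transform import Rotation as R
def q2R(q): return R.from_quat([q[1],q[2],q[3],q[0]])
def proj(p,ci):
    A=ci['attitude']; M=(q2R(A).as_matrix() if np.size(A)==4 else np.array(A))
    c=M.T@(np.array(p)-ci['eye']); s=np.array([c[0],-c[1]])/-c[2]; s=s*(1+ci['k1']*(s@s))
    return [ci['cx']+ci['fx']*s[0],ci['cy']+ci['fy']*s[1]]
def ray(u,v,ci):
    d=np.array([(u-ci['cx'])/ci['fx'],(v-ci['cy'])/ci['fy']]); s=d.copy()
    for _ in range(20): s=d/(1+ci['k1']*(s@s))
    A=ci['attitude']; M=(q2R(A).as_matrix() if np.size(A)==4 else np.array(A))
    return np.array(ci['eye']),M@np.array([s[0],-s[1],-1])
def onz(u,v,ci,z):
    e,d=ray(u,v,ci); return e+d*(z-e[2])/d[2]
def goal(p,Rg,st=None):
    "row numbers to reach TCP p, rotation Rg (matrix)"
    st=st or arm.state(); R0=q2R(st['tcp_rot']).as_matrix()
    d=R0.T@(np.array(p)-st['eef_pos'])/0.5
    w=R.from_matrix(R0.T@Rg).as_rotvec()/(np.pi/2)
    return np.round(d,4),np.round(w,4)
E
python3 - <<'E'
from h import *
print(arm.state()['t'], arm.state()['tcp_rot'])
for c in ('scene','side'):
    im=arm.snapshot(c); cv2.imwrite(f'pics/{c}0.png',im); ci=arm.camera_info(c); print(c,ci)
    for n in ('pan_grip','scoop_grip','pad_top','bead0_center'):
        print(n,[(np.round(r['xyz'],3).tolist(),round(r['confidence'],2),np.round(proj(r['xyz'],ci)).tolist()) for r in arm.spot_point(n,c)])
    print('pan',[(np.round(r['xyz'],3).tolist(),round(r['confidence'],2)) for r in arm.find_in('pan',c)])
a=[cv2.imread(f'pics/{c}0.png') for c in('scene','side')]
E
```

```text
pics
0.0 [-9.07660362e-04  9.90989191e-01  1.33938640e-01 -2.00961756e-04]
scene {'fx': 392.8748989788322, 'fy': 392.8748989788322, 'cx': 279.4742761921447, 'cy': 206.30451478642814, 'k1': 0.010290289611065847, 'eye': array([ 0.9297716 , -0.11504803,  0.70716098]), 'attitude': array([0.74754965, 0.22327702, 0.18337689, 0.59807175])}
pan_grip [([0.273, -0.072, 0.046], 0.91, [238.0, 130.0]), ([0.455, 0.023, 0.055], 0.84, [297.0, 182.0]), ([0.226, -0.297, 0.042], 0.6, [139.0, 133.0])]
scoop_grip [([0.608, 0.028, 0.072], 0.83, [320.0, 241.0])]
pad_top [([0.516, -0.254, 0.006], 0.72, [170.0, 245.0])]
bead0_center [([0.497, 0.011, 0.027], 0.58, [296.0, 207.0])]
pan [([0.296, -0.292, 0.016], 0.87), ([0.525, 0.026, 0.021], 0.61)]
side {'fx': 412.2607389851757, 'fy': 412.2607389851757, 'cx': 274.791276781148, 'cy': 204.29704563520036, 'k1': 0.0347607961424439, 'eye': array([0.24840839, 0.56932427, 0.83005665]), 'attitude': array([-0.18196249, -0.07202002,  0.33654245,  0.92110908])}
pan_grip [([0.462, 0.025, 0.057], 0.96, [283.0, 227.0]), ([0.275, -0.073, 0.039], 0.63, [371.0, 225.0]), ([0.23, -0.29, 0.041], 0.59, [407.0, 170.0]), ([0.535, 0.014, 0.028], 0.46, [257.0, 222.0])]
scoop_grip []
pad_top [([0.517, -0.258, 0.005], 0.8, [302.0, 160.0])]
bead0_center [([0.498, 0.01, 0.026], 0.4, [272.0, 226.0])]
pan [([0.521, 0.031, 0.021], 0.92), ([0.289, -0.293, 0.012], 0.92), ([0.336, -0.058, 0.013], 0.62)]
```

View pics/scene0.png

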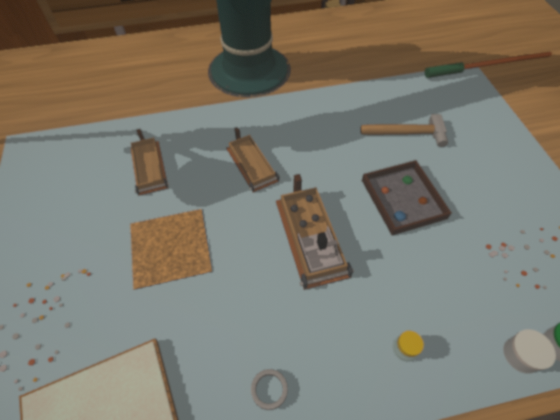

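View pics/side0.png

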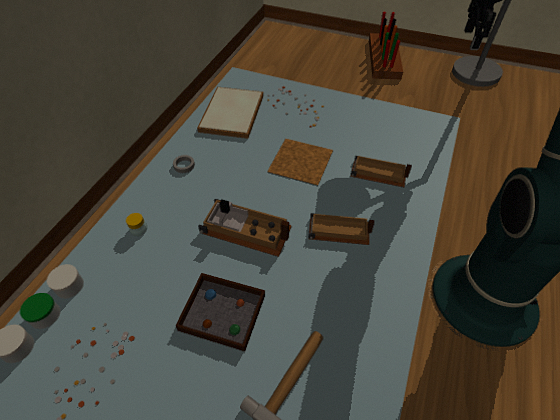

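Three pan look-alikes in the scene picture: (150,165), (250,163) and (313,235). The one at (313,235) is the largest and holds the beads and the scoop, so it is the one meant. The cork pad is at (170,247). I'll confirm this in an enlarged crop.

Run:
```python
import cv2,numpy as np
a=cv2.imread('pics/scene0.png')[160:300,250:370]; b=cv2.imread('pics/side0.png')[190:260,190:300]
A=cv2.resize(a,None,fx=4,fy=4,interpolation=cv2.INTER_CUBIC); cv2.imwrite('pics/crop1.png',np.clip(A*1.5,0,255).astype('uint8'))
```

```text
(no output)
```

View pics/crop1.png

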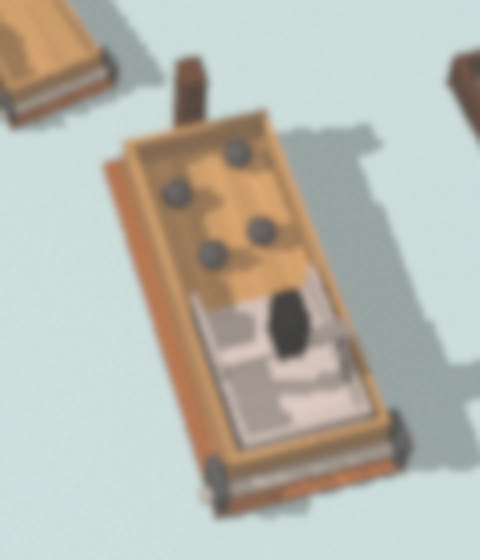

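The crop confirms it: four beads, the scoop with its black handle at crop (290,325), and the post at (190,90). The rim corners should give the yaw.

Run:
```python
from h import *
ci=arm.camera_info('scene')
P=[onz(250+u/4,160+v/4,ci,.038)[:2] for u,v in ((127,142),(265,112),(388,415),(222,458))]
print(np.round(P,3)); 
for i,j in ((0,3),(1,2)): d=P[j]-P[i]; print(np.degrees(np.arctan2(d[1],d[0])),np.hypot(*d))
for i,j in ((1,0),(2,3)): d=P[j]-P[i]; print(np.degrees(np.arctan2(-d[0],d[1])),np.hypot(*d))
print('post top',onz(250+188/4,160+62/4,ci,.074),'handle top',onz(250+290/4,160+300/4,ci,.09))
```

```text
[[ 0.47  -0.013]
 [ 0.467  0.063]
 [ 0.648  0.072]
 [ 0.652 -0.009]]
1.0681697615240093 0.18229269527715827
2.8284154743684367 0.18131883445647642
-177.9508030213834 0.07521230077471318
-177.2673157486107 0.08080498854039164
post top [0.4527081  0.02321668 0.074     ] handle top [0.60635755 0.03168408 0.09      ]
```

```bash
cat >> h.py <<'E'
def tool(yaw,pitch=0):
    "down tool, x along yaw (deg), pitched by pitch rad with the pan"
    return R.from_euler('z',yaw,degrees=True).as_matrix()@R.from_euler('y',pitch).as_matrix()@np.diag([1,-1,-1])
E
python3 - <<'E'
from h import *
print(goal((.46,-.3,.22),tool(2))); print(goal((.453,.024,.16),tool(2)))
E
```

```text
(array([ 0.7277, -0.4772,  0.0225]), array([0.    , 0.    , 0.1489]))
(array([ 0.8862, -1.1057,  0.1425]), array([0.    , 0.    , 0.1489]))
```

Emit:
{"op": "move_arm", "data": {
  "rows": [
    {"x": 0.73,"y": -0.48,"z": 0.02,"wz": 0.149,"gripper": 1},
    {"x": 0.73,"y": -0.48,"z": 0.02,"wz": 0.149,"gripper": 1},
    {"x": 0.73,"y": -0.48,"z": 0.02,"wz": 0.149,"gripper": 1},
    {"x": 0.73,"y": -0.48,"z": 0.02,"wz": 0.149,"gripper": 1},
    {"x": 0.73,"y": -0.48,"z": 0.02,"wz": 0.149,"gripper": 1},
    {"x": 0.73,"y": -0.48,"z": 0.02,"wz": 0.149,"gripper": 1},
    {"x": 0.85,"y": -0.99,"z": 0.08,"wz": 0.149,"gripper": 0.7},
    {"x": 0.85,"y": -0.99,"z": 0.08,"wz": 0.149,"gripper": 0.7},
    {"x": 0.85,"y": -0.99,"z": 0.08,"wz": 0.149,"gripper": 0.7},
    {"x": 0.85,"y": -0.99,"z": 0.08,"wz": 0.149,"gripper": 0.7}
  ]
}}

```text
invalid input at $.rows[0]: expected keys x, y, z, wx, wy, wz, gripper
```

Run:
```python
from h import *
s=arm.state(); print(s['t'],s['eef_pos'],s['joint_pos'],s['contact_force'])
print(goal((.453,.024,.16),tool(2)))
```

```text
0.6 [ 0.17258685 -0.626656    0.23128079] [ 1.25900238  0.46748797 -0.0116307   1.60274196  0.0060211   1.07138898
 -0.05630466] [ 0.7551575  -0.05139421 -0.0151608 ]
(array([ 0.8862, -1.1057,  0.1425]), array([0.    , 0.    , 0.1489]))
```

All seven keys are required in every row.

Emit:
{"op": "move_arm", "data": {
  "rows": [
    {"x": 0.73,"y": -0.48,"z": 0.02,"wx": 0,"wy": 0,"wz": 0.149,"gripper": 1},
    {"x": 0.73,"y": -0.48,"z": 0.02,"wx": 0,"wy": 0,"wz": 0.149,"gripper": 1},
    {"x": 0.73,"y": -0.48,"z": 0.02,"wx": 0,"wy": 0,"wz": 0.149,"gripper": 1},
    {"x": 0.73,"y": -0.48,"z": 0.02,"wx": 0,"wy": 0,"wz": 0.149,"gripper": 1},
    {"x": 0.73,"y": -0.48,"z": 0.02,"wx": 0,"wy": 0,"wz": 0.149,"gripper": 1},
    {"x": 0.73,"y": -0.48,"z": 0.02,"wx": 0,"wy": 0,"wz": 0.149,"gripper": 1},
    {"x": 0.85,"y": -0.98,"z": 0.08,"wx": 0,"wy": 0,"wz": 0.149,"gripper": 0.7},
    {"x": 0.85,"y": -0.98,"z": 0.08,"wx": 0,"wy": 0,"wz": 0.149,"gripper": 0.7},
    {"x": 0.85,"y": -0.98,"z": 0.08,"wx": 0,"wy": 0,"wz": 0.149,"gripper": 0.7},
    {"x": 0.85,"y": -0.98,"z": 0.08,"wx": 0,"wy": 0,"wz": 0.149,"gripper": 0.7}
  ]
}}

```text
t: 1.85
eef_pos: [0.4464, -0.0958, 0.1973]
tcp_rot: [0.0, 1.0, 0.017, 0.001]
contact_force: [1.1, -0.1, 1.1]
width: 0.704
grasp_force: 0.0
```

Run:
```python
from h import *
s=arm.state(); print(s['t'],s['eef_pos'],s['joint_pos'])
ci=arm.camera_info('wrist'); im=arm.snapshot('wrist'); cv2.imwrite('pics/w1.png',im)
for n in ('pan_grip','scoop_grip'): print(n,[(np.round(r['xyz'],3).tolist(),round(r['confidence'],2),np.round(proj(r['xyz'],ci)).tolist()) for r in arm.spot_point(n,'wrist')])
print(goal((.453,.024,.16),tool(2)))
```

```text
1.85 [ 0.44644623 -0.09578929  0.1973462 ] [ 0.38004437  0.20303739 -0.26948232  2.07830974  0.07085992  0.86733412
 -1.46635843]
pan_grip [([0.272, -0.076, 0.045], 0.93, [260.0, 339.0]), ([0.53, 0.046, 0.024], 0.68, [144.0, 110.0]), ([0.456, 0.024, 0.057], 0.58, [160.0, 189.0])]
scoop_grip []
(array([ 0.0229, -0.2359,  0.0745]), array([-0.0003, -0.0001,  0.0044]))
```

Emit:
{"op": "move_arm", "data": {
  "rows": [
    {"x": 0.025,"y": -0.236,"z": 0.07,"wx": 0,"wy": 0,"wz": 0.004,"gripper": 0.7},
    {"x": 0.025,"y": -0.236,"z": 0.07,"wx": 0,"wy": 0,"wz": 0.004,"gripper": 0.7},
    {"x": 0.025,"y": -0.236,"z": 0.07,"wx": 0,"wy": 0,"wz": 0.004,"gripper": 0.7}
  ]
}}

```text
t: 2.38
eef_pos: [0.4542, 0.0239, 0.1614]
tcp_rot: [-0.001, 1.0, 0.017, -0.001]
contact_force: [0.2, -0.8, 0.3]
width: 0.699
grasp_force: 0.0
```

Run:
```python
from h import *
s=arm.state(); print(s['t'],s['eef_pos'])
ci=arm.camera_info('wrist'); im=arm.snapshot('wrist'); cv2.imwrite('pics/w2.png',im)
for n in ('pan_grip','scoop_grip','bead0_center'): print(n,[(np.round(r['xyz'],3).tolist(),round(r['confidence'],2),np.round(proj(r['xyz'],ci)).tolist()) for r in arm.spot_point(n,'wrist')])
```

```text
2.375 [0.45423974 0.02391468 0.16135795]
pan_grip [([0.456, 0.026, 0.06], 0.77, [280.0, 212.0])]
scoop_grip []
bead0_center [([0.495, 0.011, 0.028], 0.52, [297.0, 161.0])]
```

View pics/w2.png

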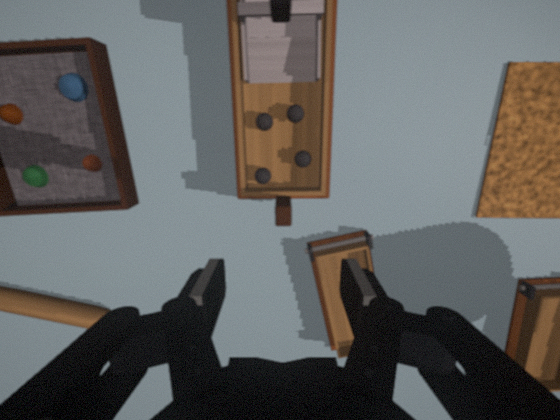

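The wrist view shows the post at (284,212), the pan aligned with the tool, and all four beads ahead of the scoop. Next I descend and grip the post.

Emit:
{"op": "move_arm", "data": {
  "rows": [
    {"x": -0.002,"y": -0.003,"z": 0.12,"wx": 0,"wy": 0,"wz": 0,"gripper": 0.6},
    {"x": -0.002,"y": -0.003,"z": 0.2,"wx": 0,"wy": 0,"wz": 0,"gripper": 0.6},
    {"x": -0.002,"y": -0.003,"z": 0.237,"wx": 0,"wy": 0,"wz": 0,"gripper": 0.6},
    {"x": -0.002,"y": -0.003,"z": 0.237,"wx": 0,"wy": 0,"wz": 0,"gripper": 0.6},
    {"x": -0.002,"y": -0.003,"z": 0.237,"wx": 0,"wy": 0,"wz": 0,"gripper": 0.1},
    {"x": -0.002,"y": -0.003,"z": 0.237,"wx": 0,"wy": 0,"wz": 0,"gripper": 0},
    {"x": -0.002,"y": -0.003,"z": 0.237,"wx": 0,"wy": 0,"wz": 0,"gripper": 0},
    {"x": -0.002,"y": -0.003,"z": 0.237,"wx": 0,"wy": 0,"wz": 0,"gripper": 0}
  ],
  "grip_force": 40
}}

```text
t: 3.58
eef_pos: [0.4546, 0.0241, 0.0449]
tcp_rot: [-0.001, 1.0, 0.016, 0.002]
contact_force: [-1.4, 5.4, 2.1]
width: 0.155
grasp_force: 39.8
```

Run:
```python
from h import *
s=arm.state(); print(s['t'],s['eef_pos'],s['joint_pos'],s['contact_force'],s['width'],s['grasp_force'])
# pan arc: hinge from TCP; tool rotates with the pan
p=np.array(s['eef_pos']); u=np.array([np.cos(.035),np.sin(.035),0])
gx=.455; h=np.array([gx,p[1],.058])+.203*u+np.array([0,0,-.044])
for th in np.linspace(0,.44,12):
    M=R.from_rotvec(th*np.array([-u[1],u[0],0])).as_matrix()
    print(round(th,3),*goal(h+M@(p-h),M@tool(2),s))
```

```text
3.575 [0.45458339 0.02408494 0.0449223 ] [ 0.10555551  0.47479144 -0.27245521  2.17715892  0.24983295  0.51489825
 -1.89586821] [-1.40011794  5.35598965  2.09603208] 0.15512705952555902 39.793410301208496
0.0 [0. 0. 0.] [-0.001  -0.002  -0.0024]
0.04 [ 0.0028 -0.     -0.0162] [-0.0011 -0.0274 -0.0024]
0.08 [ 0.0063 -0.0001 -0.0323] [-0.0011 -0.0529 -0.0024]
0.12 [ 0.0105 -0.0001 -0.0482] [-0.0012 -0.0784 -0.0024]
0.16 [ 0.0152 -0.0002 -0.064 ] [-0.0012 -0.1038 -0.0024]
0.2 [ 0.0206 -0.0002 -0.0795] [-0.0013 -0.1293 -0.0023]
0.24 [ 0.0267 -0.0003 -0.0949] [-0.0013 -0.1548 -0.0023]
0.28 [ 0.0333 -0.0003 -0.1099] [-0.0014 -0.1802 -0.0023]
0.32 [ 0.0405 -0.0004 -0.1247] [-0.0014 -0.2057 -0.0023]
0.36 [ 0.0483 -0.0004 -0.1392] [-0.0015 -0.2311 -0.0022]
0.4 [ 0.0567 -0.0005 -0.1534] [-0.0015 -0.2566 -0.0022]
0.44 [ 0.0656 -0.0005 -0.1672] [-0.0016 -0.2821 -0.0022]
```

Emit:
{"op": "move_arm", "data": {
  "rows": [
    {"x": 0.003,"y": 0,"z": -0.016,"wx": 0,"wy": -0.026,"wz": 0,"gripper": 0},
    {"x": 0.006,"y": 0,"z": -0.032,"wx": 0,"wy": -0.051,"wz": 0,"gripper": 0},
    {"x": 0.0105,"y": 0,"z": -0.048,"wx": 0,"wy": -0.077,"wz": 0,"gripper": 0},
    {"x": 0.015,"y": 0,"z": -0.064,"wx": 0,"wy": -0.102,"wz": 0,"gripper": 0}
  ],
  "grip_force": 60
}}

```text
t: 4.08
eef_pos: [0.4619, 0.0245, 0.0764]
tcp_rot: [-0.0, 0.997, 0.015, -0.079]
contact_force: [3.9, 5.5, -6.1]
width: 0.152
grasp_force: 59.0
```

Run:
```python
from h import *
s=arm.state(); print(s['t'],s['eef_pos'],s['joint_pos'],s['contact_force'],s['width'],s['grasp_force'])
p=np.array([.4546,.0241,.0449]); u=np.array([np.cos(.035),np.sin(.035),0])
h=np.array([.455,p[1],.058])+.203*u+np.array([0,0,-.044])
M0=q2R(s['tcp_rot']).as_matrix(); print('pitch',np.arctan2(-M0[0,2],-M0[2,2]))
for th in (.16,.2,.24,.28,.32,.36,.4,.44):
    M=R.from_rotvec(th*np.array([-u[1],u[0],0])).as_matrix()
    print(round(th,3),*goal(h+M@(p-h),M@tool(2),s))
```

```text
4.075 [0.46190667 0.02445621 0.07641592] [ 0.14060628  0.49736822 -0.31213199  2.03320849  0.17682793  0.79800536
 -1.82123953] [ 3.90285969  5.52960064 -6.12792723] 0.15206968787043498 58.9813095331192
pitch 0.15851168932729306
0.16 [ 0.0003  0.0002 -0.001 ] [-0.002  -0.001  -0.0023]
0.2 [ 0.0031  0.0001 -0.0173] [-0.002  -0.0264 -0.0023]
0.24 [ 0.0065  0.0001 -0.0333] [-0.0021 -0.0519 -0.0022]
0.28 [ 0.0106  0.     -0.0493] [-0.0021 -0.0773 -0.0022]
0.32 [ 0.0154 -0.0001 -0.065 ] [-0.0022 -0.1028 -0.0021]
0.36 [ 0.0208 -0.0001 -0.0806] [-0.0022 -0.1283 -0.0021]
0.4 [ 0.0267 -0.0002 -0.0959] [-0.0022 -0.1537 -0.0021]
0.44 [ 0.0333 -0.0003 -0.111 ] [-0.0023 -0.1792 -0.002 ]
```

Emit:
{"op": "move_arm", "data": {
  "rows": [
    {"x": 0.003,"y": 0,"z": -0.016,"wx": 0,"wy": -0.026,"wz": 0,"gripper": 0},
    {"x": 0.006,"y": 0,"z": -0.032,"wx": 0,"wy": -0.051,"wz": 0,"gripper": 0},
    {"x": 0.0105,"y": 0,"z": -0.048,"wx": 0,"wy": -0.077,"wz": 0,"gripper": 0},
    {"x": 0.015,"y": 0,"z": -0.064,"wx": 0,"wy": -0.102,"wz": 0,"gripper": 0},
    {"x": 0.0205,"y": 0,"z": -0.0795,"wx": 0,"wy": -0.128,"wz": 0,"gripper": 0},
    {"x": 0.0265,"y": 0,"z": -0.095,"wx": 0,"wy": -0.153,"wz": 0,"gripper": 0},
    {"x": 0.033,"y": 0,"z": -0.11,"wx": 0,"wy": -0.179,"wz": 0,"gripper": 0},
    {"x": 0.033,"y": 0,"z": -0.11,"wx": 0,"wy": -0.179,"wz": 0,"gripper": 0},
    {"x": 0.033,"y": 0,"z": -0.11,"wx": 0,"wy": -0.179,"wz": 0,"gripper": 0}
  ]
}}

```text
t: 5.2
eef_pos: [0.4871, 0.0256, 0.1282]
tcp_rot: [0.002, 0.976, 0.015, -0.217]
contact_force: [1.2, 6.2, -1.1]
width: 0.152
grasp_force: 59.9
```

Run:
```python
from h import *
s=arm.state(); print(s['t'],s['eef_pos'],s['joint_pos'],s['contact_force'],s['width'],s['grasp_force'])
M0=q2R(s['tcp_rot']).as_matrix(); print('pitch',np.arctan2(-M0[0,2],-M0[2,2]))
for c in ('scene','side'):
    ci=arm.camera_info(c); im=arm.snapshot(c); cv2.imwrite(f'pics/{c}2.png',im)
    for n in ('pan_grip','scoop_grip','bead0_center'): print(c,n,[(np.round(r['xyz'],3).tolist(),round(r['confidence'],2),np.round(proj(r['xyz'],ci)).tolist()) for r in arm.spot_point(n,c)])
a=cv2.resize(cv2.imread('pics/scene2.png')[150:300,240:380],None,fx=4,fy=4,interpolation=2)
b=cv2.resize(cv2.imread('pics/side2.png')[150:300,190:250],None,fx=4,fy=4,interpolation=2)
cv2.imwrite('pics/t2.png',np.clip(np.hstack([a,b])*1.5,0,255).astype('uint8'))
```

```text
5.2 [0.48714553 0.02560912 0.12817346] [ 0.12878028  0.60225458 -0.30927092  1.75656345  0.11869431  1.24586028
 -1.76988518] [ 1.22336913  6.21005104 -1.1073421 ] 0.1524468417260376 59.9065625667572
pitch 0.437984903334269
scene pan_grip [([0.225, -0.295, 0.042], 0.91, [140.0, 133.0]), ([0.272, -0.071, 0.046], 0.79, [239.0, 130.0]), ([0.493, 0.026, 0.138], 0.57, [305.0, 171.0])]
scene scoop_grip [([0.641, 0.03, 0.089], 0.75, [327.0, 252.0])]
scene bead0_center [([0.631, 0.013, 0.041], 0.4, [314.0, 261.0])]
side pan_grip [([0.274, -0.075, 0.042], 0.98, [371.0, 224.0]), ([0.498, 0.023, 0.137], 0.72, [269.0, 200.0]), ([0.23, -0.294, 0.042], 0.63, [408.0, 168.0]), ([0.634, 0.014, 0.042], 0.58, [221.0, 207.0])]
side scoop_grip [([0.644, 0.033, 0.087], 0.87, [211.0, 199.0])]
side bead0_center [([0.634, 0.015, 0.042], 0.6, [221.0, 207.0])]
```

View pics/t2.png

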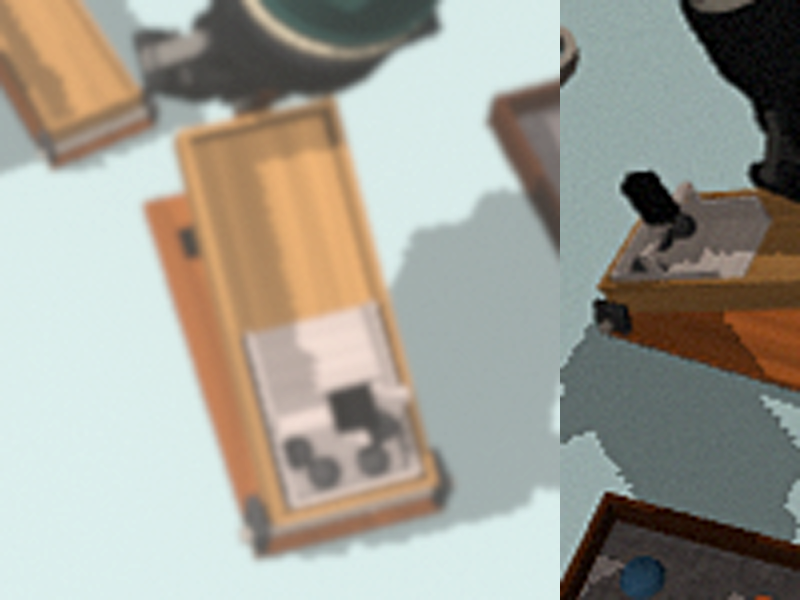

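Three beads show at the scoop's low end (crop (297,452), (323,472), (373,460)). The fourth is probably behind the handle, and the pan's upper floor is clear. Tilt is 0.438. Next I release the post and back off.

Emit:
{"op": "move_arm", "data": {
  "rows": [
    {"x": 0,"y": 0,"z": 0,"wx": 0,"wy": 0,"wz": 0,"gripper": 0.5},
    {"x": 0,"y": 0,"z": 0,"wx": 0,"wy": 0,"wz": 0,"gripper": 0.5},
    {"x": 0,"y": 0,"z": 0,"wx": 0,"wy": 0,"wz": 0,"gripper": 0.5},
    {"x": 0,"y": 0,"z": -0.06,"wx": 0,"wy": 0,"wz": 0,"gripper": 0.5},
    {"x": 0,"y": 0,"z": -0.14,"wx": 0,"wy": 0,"wz": 0,"gripper": 0.5},
    {"x": 0,"y": 0,"z": -0.2,"wx": 0,"wy": 0,"wz": 0,"gripper": 0.5},
    {"x": 0,"y": 0,"z": -0.2,"wx": 0,"wy": 0,"wz": 0,"gripper": 0.5}
  ]
}}

```text
t: 6.48
eef_pos: [0.5306, 0.0243, 0.2194]
tcp_rot: [0.003, 0.976, 0.014, -0.217]
contact_force: [-0.7, 0.4, -0.6]
width: 0.498
grasp_force: 0.0
```

Run:
```python
from h import *
s=arm.state(); print(s['t'],s['eef_pos'],s['joint_pos'],s['contact_force'],s['width'])
T=tool(2,.44); c=np.array([.641,.031,.088])
print(goal(c-.08*T[:,2],T,s))
for k in ('scene','side'):
    ci=arm.camera_info(k); im=arm.snapshot(k); cv2.imwrite(f'pics/{k}3.png',im)
    for n in ('pan_grip','scoop_grip'): print(k,n,[(np.round(r['xyz'],3).tolist(),round(r['confidence'],2)) for r in arm.spot_point(n,k)])
```

```text
6.475 [0.53056698 0.02431802 0.21935668] [ 0.12559975  0.55673987 -0.30986843  1.58676502  0.10011198  1.45644845
 -1.7520469 ] [-0.6871808   0.43071497 -0.56383567] 0.49846658472941824
(array([ 0.312 , -0.0077, -0.0155]), array([-0.002 , -0.0021, -0.0041]))
scene pan_grip [([0.493, 0.025, 0.137], 0.96), ([0.228, -0.297, 0.043], 0.8), ([0.275, -0.072, 0.043], 0.66), ([0.518, -0.256, 0.008], 0.4)]
scene scoop_grip [([0.641, 0.032, 0.085], 0.74)]
side pan_grip [([0.495, 0.026, 0.136], 0.96), ([0.228, -0.291, 0.044], 0.95), ([0.272, -0.073, 0.041], 0.93)]
side scoop_grip [([0.645, 0.033, 0.086], 0.91)]
```

Emit:
{"op": "move_arm", "data": {
  "rows": [
    {"x": 0.1,"y": -0.008,"z": -0.015,"wx": -0.002,"wy": -0.002,"wz": -0.004,"gripper": 0.5},
    {"x": 0.2,"y": -0.008,"z": -0.015,"wx": -0.002,"wy": -0.002,"wz": -0.004,"gripper": 0.5},
    {"x": 0.31,"y": -0.008,"z": -0.015,"wx": -0.002,"wy": -0.002,"wz": -0.004,"gripper": 0.5},
    {"x": 0.31,"y": -0.008,"z": -0.015,"wx": -0.002,"wy": -0.002,"wz": -0.004,"gripper": 0.5},
    {"x": 0.31,"y": -0.008,"z": -0.015,"wx": -0.002,"wy": -0.002,"wz": -0.004,"gripper": 0.5}
  ]
}}

```text
t: 7.4
eef_pos: [0.6712, 0.0326, 0.1575]
tcp_rot: [0.004, 0.975, 0.017, -0.221]
contact_force: [0.8, -0.3, 0.6]
width: 0.501
grasp_force: 0.0
```

Run:
```python
from h import *
s=arm.state(); print(s['t'],s['eef_pos'],s['joint_pos'])
ci=arm.camera_info('wrist'); im=arm.snapshot('wrist'); cv2.imwrite('pics/w3.png',im)
for n in ('scoop_grip','bead0_center'): print(n,[(np.round(r['xyz'],3).tolist(),round(r['confidence'],2),np.round(proj(r['xyz'],ci)).tolist()) for r in arm.spot_point(n,'wrist')])
T=tool(2,.44); c=np.array([.640,.032,.087])
print(proj(c,ci),goal(c+.014*T[:,2],T,s))
```

```text
7.4 [0.67119562 0.03260021 0.15754713] [ 0.05650383  0.85633586 -0.26763476  1.19416934  0.14447984  1.5591182
 -1.736744  ]
scoop_grip [([0.638, 0.039, 0.086], 0.72, [273.0, 221.0])]
bead0_center [([0.628, 0.013, 0.043], 0.6, [301.0, 197.0]), ([0.644, 0.049, 0.034], 0.43, [263.0, 175.0])]
[np.float64(281.17250207549887), np.float64(219.61233544421975)] (array([ 0.0049, -0.001 ,  0.1822]), array([0.0002, 0.0042, 0.0005]))
```

View pics/w3.png

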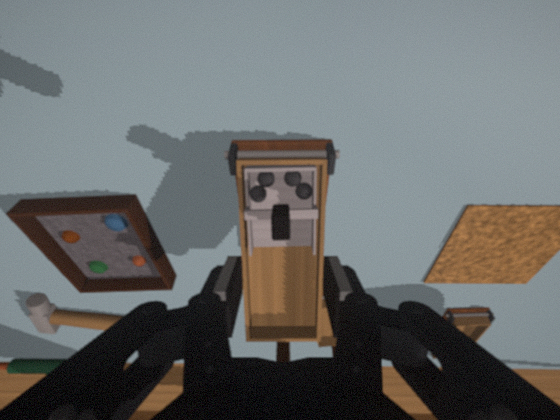

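All four beads are in the scoop, at (258,193), (266,178), (293,178) and (304,190). The handle at (281,222) lies between the fingers, so I go down and grip it.

Emit:
{"op": "move_arm", "data": {
  "rows": [
    {"x": 0.005,"y": 0,"z": 0.07,"wx": 0,"wy": 0.002,"wz": 0,"gripper": 0.5},
    {"x": 0.005,"y": 0,"z": 0.13,"wx": 0,"wy": 0.002,"wz": 0,"gripper": 0.5},
    {"x": 0.005,"y": 0,"z": 0.17,"wx": 0,"wy": 0.002,"wz": 0,"gripper": 0.5},
    {"x": 0.005,"y": 0,"z": 0.178,"wx": 0,"wy": 0.002,"wz": 0,"gripper": 0.5},
    {"x": 0.005,"y": 0,"z": 0.178,"wx": 0,"wy": 0.002,"wz": 0,"gripper": 0.5},
    {"x": 0.005,"y": 0,"z": 0.178,"wx": 0,"wy": 0.002,"wz": 0,"gripper": 0.1},
    {"x": 0.005,"y": 0,"z": 0.178,"wx": 0,"wy": 0.002,"wz": 0,"gripper": 0},
    {"x": 0.005,"y": 0,"z": 0.178,"wx": 0,"wy": 0.002,"wz": 0,"gripper": 0},
    {"x": 0.005,"y": 0,"z": 0.178,"wx": 0,"wy": 0.002,"wz": 0,"gripper": 0}
  ],
  "grip_force": 50
}}

```text
t: 8.68
eef_pos: [0.6368, 0.0315, 0.0777]
tcp_rot: [0.004, 0.976, 0.017, -0.218]
contact_force: [1.6, 0.9, 5.6]
width: 0.153
grasp_force: 53.6
```

Run:
```python
from h import *
s=arm.state(); print(s['t'],s['eef_pos'],s['joint_pos'],s['contact_force'],s['width'],s['grasp_force'])
M0=q2R(s['tcp_rot']).as_matrix(); print('pitch',np.arctan2(-M0[0,2],-M0[2,2]))
```

```text
8.675 [0.63684011 0.0315037  0.07765879] [ 0.06821667  0.87993777 -0.2677129   1.3475225   0.15906131  1.37862176
 -1.75181884] [1.64239601 0.85551387 5.64294058] 0.15263939668599635 53.57748091220856
pitch 0.43934797774572165
```

Emit:
{"op": "move_arm", "data": {
  "rows": [
    {"x": 0,"y": 0,"z": -0.008,"wx": 0,"wy": 0,"wz": 0,"gripper": 0},
    {"x": 0,"y": 0,"z": -0.024,"wx": 0,"wy": 0,"wz": 0,"gripper": 0},
    {"x": 0,"y": 0,"z": -0.044,"wx": 0,"wy": 0,"wz": 0,"gripper": 0},
    {"x": 0,"y": 0,"z": -0.068,"wx": 0,"wy": 0,"wz": 0,"gripper": 0},
    {"x": 0,"y": 0,"z": -0.096,"wx": 0,"wy": 0,"wz": 0,"gripper": 0},
    {"x": 0,"y": 0,"z": -0.13,"wx": 0,"wy": 0,"wz": 0,"gripper": 0},
    {"x": 0,"y": 0,"z": -0.16,"wx": 0,"wy": 0,"wz": 0,"gripper": 0},
    {"x": 0,"y": 0,"z": -0.18,"wx": 0,"wy": 0,"wz": 0,"gripper": 0},
    {"x": 0,"y": 0,"z": -0.18,"wx": 0,"wy": 0,"wz": 0,"gripper": 0}
  ]
}}

```text
t: 9.8
eef_pos: [0.6751, 0.0326, 0.159]
tcp_rot: [0.004, 0.976, 0.017, -0.218]
contact_force: [0.5, -2.0, -1.3]
width: 0.153
grasp_force: 52.6
```

Run:
```python
from h import *
s=arm.state(); print(s['t'],s['eef_pos'],s['joint_pos'],s['contact_force'],s['width'],s['grasp_force'])
a=[]
for k,sl in (('scene',np.s_[150:300,240:380]),('side',np.s_[140:260,180:300])):
    ci=arm.camera_info(k); im=arm.snapshot(k); a.append(cv2.resize(im[sl],(400,400),interpolation=2))
    for n in ('pan_grip','scoop_grip','pad_top','bead0_center'): print(k,n,[(np.round(r['xyz'],3).tolist(),round(r['confidence'],2)) for r in arm.spot_point(n,k)])
cv2.imwrite('pics/l1.png',np.clip(np.hstack(a)*1.5,0,255).astype('uint8'))
```

```text
9.8 [0.67510009 0.03258737 0.15896381] [ 0.05561331  0.85764719 -0.26693879  1.18587873  0.14528513  1.55919571
 -1.73613518] [ 0.50166477 -1.97868142 -1.32233881] 0.15288568723202248 52.625588178634644
scene pan_grip [([0.226, -0.296, 0.043], 0.83), ([0.274, -0.072, 0.046], 0.81), ([0.493, 0.024, 0.138], 0.76)]
scene scoop_grip [([0.678, 0.033, 0.17], 0.65)]
scene pad_top [([0.682, 0.021, 0.115], 0.71), ([0.514, -0.255, 0.003], 0.63)]
scene bead0_center []
side pan_grip [([0.232, -0.291, 0.038], 0.97), ([0.273, -0.072, 0.04], 0.91), ([0.497, 0.022, 0.137], 0.7), ([0.67, 0.013, 0.119], 0.24)]
side scoop_grip [([0.683, 0.033, 0.165], 0.88)]
side pad_top [([0.517, -0.254, 0.004], 0.78)]
side bead0_center [([0.516, -0.254, 0.006], 0.52), ([0.674, 0.014, 0.118], 0.36)]
```

View pics/l1.png

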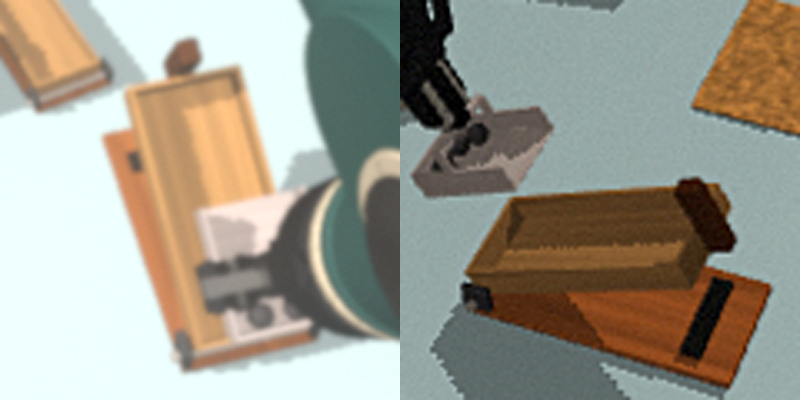

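Scoop is lifted with its beads, and the pan is empty and still tipped. I'll carry it slightly mouth-up over the pad.

Run:
```python
from h import *
s=arm.state(); a=np.array(s['eef_pos']); b=np.array([.518,-.254,.13])
f=lambda t:t*t*(3-2*t)
for i in range(1,19):
    t=i/18; p=a+(b-a)*f(t); p[2]=a[2]+(b[2]-a[2])*f(t)+.02*np.sin(np.pi*t)
    print(i,*goal(p,tool(2,.44-.29*f(t)),s))
```

```text
1 [-0.0054  0.005  -0.0046] [0.0002 0.0028 0.0002]
2 [-0.0153  0.0193 -0.0058] [0.0002 0.0075 0.0002]
3 [-0.0291  0.0416 -0.0038] [0.0002 0.0148 0.0003]
4 [-0.0459  0.0709  0.0011] [0.0002 0.0245 0.0003]
5 [-0.0653  0.1059  0.0087] [0.0002 0.036  0.0003]
6 [-0.0866  0.1456  0.0187] [0.0002 0.049  0.0003]
7 [-0.1091  0.1887  0.0309] [0.0002 0.0632 0.0003]
8 [-0.1323  0.2341  0.0448] [0.0002 0.0781 0.0003]
9 [-0.1555  0.2807  0.0603] [0.0002 0.0935 0.0003]
10 [-0.1782  0.3273  0.0769] [0.0002 0.1088 0.0003]
11 [-0.1999  0.3728  0.0941] [0.0002 0.1237 0.0003]
12 [-0.2199  0.4159  0.1116] [0.0002 0.1379 0.0003]
13 [-0.2377  0.4556  0.1288] [0.0002 0.151  0.0003]
14 [-0.2529  0.4906  0.1453] [0.0002 0.1625 0.0003]
15 [-0.2649  0.5199  0.1606] [0.0002 0.1721 0.0003]
16 [-0.2732  0.5422  0.1739] [0.0002 0.1794 0.0003]
17 [-0.2773  0.5565  0.1849] [0.0002 0.1841 0.0003]
18 [-0.2768  0.5615  0.1929] [0.0002 0.1858 0.0003]
```

Emit:
{"op": "move_arm", "data": {
  "rows": [
    {"x": -0.004,"y": 0.008,"z": 0.002,"wx": 0,"wy": 0.003,"wz": 0,"gripper": 0},
    {"x": -0.016,"y": 0.029,"z": 0.006,"wx": 0,"wy": 0.01,"wz": 0,"gripper": 0},
    {"x": -0.034,"y": 0.061,"z": 0.013,"wx": 0,"wy": 0.02,"wz": 0,"gripper": 0},
    {"x": -0.055,"y": 0.099,"z": 0.021,"wx": 0,"wy": 0.033,"wz": 0,"gripper": 0},
    {"x": -0.078,"y": 0.14,"z": 0.03,"wx": 0,"wy": 0.047,"wz": 0,"gripper": 0},
    {"x": -0.101,"y": 0.182,"z": 0.039,"wx": 0,"wy": 0.061,"wz": 0,"gripper": 0},
    {"x": -0.122,"y": 0.22,"z": 0.047,"wx": 0,"wy": 0.073,"wz": 0,"gripper": 0},
    {"x": -0.139,"y": 0.251,"z": 0.054,"wx": 0,"wy": 0.084,"wz": 0,"gripper": 0},
    {"x": -0.151,"y": 0.273,"z": 0.059,"wx": 0,"wy": 0.091,"wz": 0,"gripper": 0},
    {"x": -0.155,"y": 0.281,"z": 0.06,"wx": 0,"wy": 0.094,"wz": 0,"gripper": 0}
  ]
}}

```text
t: 11.55
eef_pos: [0.5962, -0.1118, 0.1644]
tcp_rot: [0.003, 0.989, 0.017, -0.146]
contact_force: [1.0, -0.3, -1.2]
width: 0.157
grasp_force: 52.6
```

Run:
```python
from h import *
s=arm.state(); print(s['t'],s['eef_pos'],s['joint_pos'],s['contact_force'],s['width'])
print(goal((.518,-.254,.13),tool(2,.12),s))
```

```text
11.55 [ 0.59621879 -0.11176832  0.16436202] [ 0.28372773  0.64244143 -0.25997196  1.53023414  0.1873113   1.28642884
 -1.56534433] [ 1.02876575 -0.28129123 -1.19206673] 0.15739153119172317
(array([-0.1391,  0.2789,  0.1139]), array([ 0.0002,  0.1103, -0.0004]))
```

Emit:
{"op": "move_arm", "data": {
  "rows": [
    {"x": -0.004,"y": 0.008,"z": 0.003,"wx": 0,"wy": 0.003,"wz": 0,"gripper": 0},
    {"x": -0.014,"y": 0.029,"z": 0.012,"wx": 0,"wy": 0.011,"wz": 0,"gripper": 0},
    {"x": -0.03,"y": 0.06,"z": 0.025,"wx": 0,"wy": 0.024,"wz": 0,"gripper": 0},
    {"x": -0.049,"y": 0.098,"z": 0.04,"wx": 0,"wy": 0.039,"wz": 0,"gripper": 0},
    {"x": -0.07,"y": 0.139,"z": 0.057,"wx": 0,"wy": 0.055,"wz": 0,"gripper": 0},
    {"x": -0.09,"y": 0.181,"z": 0.074,"wx": 0,"wy": 0.071,"wz": 0,"gripper": 0},
    {"x": -0.109,"y": 0.219,"z": 0.089,"wx": 0,"wy": 0.086,"wz": 0,"gripper": 0},
    {"x": -0.125,"y": 0.25,"z": 0.102,"wx": 0,"wy": 0.099,"wz": 0,"gripper": 0},
    {"x": -0.135,"y": 0.271,"z": 0.111,"wx": 0,"wy": 0.107,"wz": 0,"gripper": 0},
    {"x": -0.139,"y": 0.279,"z": 0.114,"wx": 0,"wy": 0.11,"wz": 0,"gripper": 0}
  ]
}}

```text
t: 12.8
eef_pos: [0.5181, -0.2538, 0.1296]
tcp_rot: [0.001, 0.998, 0.017, -0.06]
contact_force: [0.6, 0.6, -1.8]
width: 0.153
grasp_force: 52.6
```

Run:
```python
from h import *
s=arm.state(); print(s['t'],s['eef_pos'],s['contact_force'],s['width'])
g=[]
for k in ('scene','side'):
    im=arm.snapshot(k); cv2.imwrite(f'pics/p_{k}.png',im)
    for n in ('scoop_grip','pad_top'): print(k,n,[(np.round(r['xyz'],3).tolist(),round(r['confidence'],2)) for r in arm.spot_point(n,k)])
    # cork mask centroid from the first picture
    i0=cv2.cvtColor(cv2.imread(f'pics/{k}0.png'),cv2.COLOR_BGR2HSV); ci=arm.camera_info(k)
    u,v=map(int,proj((.516,-.254,.004),ci)); m=cv2.inRange(i0,(5,90,40),(25,255,255)); m=cv2.morphologyEx(m,cv2.MORPH_CLOSE,np.ones((5,5)))
    n,l,st,ce=cv2.connectedComponentsWithStats(m); j=l[v,u]; c=max(cv2.findContours((l==j).astype('uint8'),0,2)[0],key=cv2.contourArea)
    P=np.array([onz(*q[0],ci,.004)[:2] for q in c],dtype='float32'); print(k,'pad',cv2.minAreaRect(P))
print(goal((.516,-.254,.065),tool(2,0),s))
```

```text
12.8 [ 0.51813872 -0.25381204  0.12960401] [ 0.59701671  0.56722929 -1.7652357 ] 0.1533638051096504
scene scoop_grip [([0.519, -0.258, 0.137], 0.59)]
scene pad_top [([0.515, -0.253, 0.01], 0.7), ([0.519, -0.257, 0.142], 0.4)]
scene pad ((0.5180631279945374, -0.2557131052017212), (0.14825180172920227, 0.14771951735019684), 1.4996733665466309)
side scoop_grip [([0.525, -0.251, 0.141], 0.92), ([0.513, -0.254, 0.003], 0.28)]
side pad_top [([0.517, -0.257, 0.001], 0.85)]
side pad ((0.5202721357345581, -0.25468191504478455), (0.1496155560016632, 0.15145842730998993), 1.6982260942459106)
(array([0.0113, 0.0002, 0.1288]), array([ 0.0001,  0.0769, -0.0001]))
```

Emit:
{"op": "move_arm", "data": {
  "rows": [
    {"x": 0.001,"y": 0,"z": 0.01,"wx": 0,"wy": 0.006,"wz": 0,"gripper": 0},
    {"x": 0.004,"y": 0.001,"z": 0.035,"wx": 0,"wy": 0.02,"wz": 0,"gripper": 0},
    {"x": 0.008,"y": 0.001,"z": 0.065,"wx": 0,"wy": 0.04,"wz": 0,"gripper": 0},
    {"x": 0.012,"y": 0.002,"z": 0.095,"wx": 0,"wy": 0.058,"wz": 0,"gripper": 0},
    {"x": 0.014,"y": 0.002,"z": 0.118,"wx": 0,"wy": 0.07,"wz": 0,"gripper": 0},
    {"x": 0.015,"y": 0.002,"z": 0.129,"wx": 0,"wy": 0.076,"wz": 0,"gripper": 0},
    {"x": 0.015,"y": 0.002,"z": 0.133,"wx": 0,"wy": 0.076,"wz": 0,"gripper": 0},
    {"x": 0.015,"y": 0.002,"z": 0.133,"wx": 0,"wy": 0.076,"wz": 0,"gripper": 0}
  ]
}}

```text
t: 14.1
eef_pos: [0.5184, -0.2542, 0.0631]
tcp_rot: [0.0, 1.0, 0.018, -0.001]
contact_force: [0.3, 0.4, -1.8]
width: 0.156
grasp_force: 52.6
```

Run:
```python
from h import *
s=arm.state(); print(s['t'],s['eef_pos'],s['contact_force'],s['width'])
M0=q2R(s['tcp_rot']).as_matrix(); print('pitch',np.arctan2(-M0[0,2],-M0[2,2]),'roll',M0[1,2])
im=arm.snapshot('side'); cv2.imwrite('pics/s4.png',np.clip(cv2.resize(im[110:210,240:360],None,fx=5,fy=5,interpolation=2)*1.5,0,255).astype('uint8'))
```

```text
14.1 [ 0.51842419 -0.25421544  0.06307448] [ 0.327697    0.41551682 -1.77575068] 0.15597001311383737
pitch 0.001159429148789136 roll -0.00039276845523135206
```

View pics/s4.png

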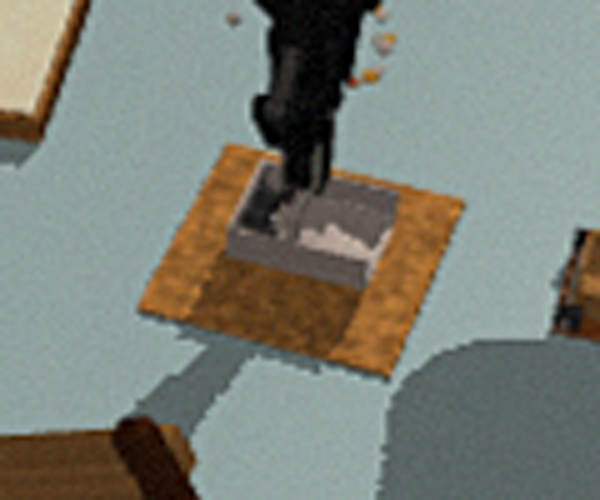

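The scoop hangs level over the middle of the pad. I lower it the last millimetres, watching the force.

Emit:
{"op": "move_arm", "data": {
  "rows": [
    {"x": 0,"y": 0,"z": 0.008,"wx": 0,"wy": 0,"wz": 0,"gripper": 0},
    {"x": 0,"y": 0,"z": 0.014,"wx": 0,"wy": 0,"wz": 0,"gripper": 0},
    {"x": 0,"y": 0,"z": 0.018,"wx": 0,"wy": 0,"wz": 0,"gripper": 0},
    {"x": 0,"y": 0,"z": 0.022,"wx": 0,"wy": 0,"wz": 0,"gripper": 0},
    {"x": 0,"y": 0,"z": 0.024,"wx": 0,"wy": 0,"wz": 0,"gripper": 0},
    {"x": 0,"y": 0,"z": 0.024,"wx": 0,"wy": 0,"wz": 0,"gripper": 0}
  ]
}}

```text
t: 14.9
eef_pos: [0.518, -0.2542, 0.0508]
tcp_rot: [0.0, 1.0, 0.018, -0.001]
contact_force: [-0.8, -0.0, -1.8]
width: 0.149
grasp_force: 52.6
```

Emit:
{"op": "move_arm", "data": {
  "rows": [
    {"x": 0,"y": 0,"z": 0.002,"wx": 0,"wy": 0,"wz": 0,"gripper": 0},
    {"x": 0,"y": 0,"z": 0.003,"wx": 0,"wy": 0,"wz": 0,"gripper": 0},
    {"x": 0,"y": 0,"z": 0.003,"wx": 0,"wy": 0,"wz": 0,"gripper": 0}
  ]
}}

```text
t: 15.28
eef_pos: [0.518, -0.2543, 0.0495]
tcp_rot: [0.0, 1.0, 0.018, -0.001]
contact_force: [-0.4, 0.2, 0.3]
width: 0.151
grasp_force: 52.8
```

Emit:
{"op": "move_arm", "data": {
  "rows": [
    {"x": 0,"y": 0,"z": 0.001,"wx": 0,"wy": 0,"wz": 0,"gripper": 0},
    {"x": 0,"y": 0,"z": 0.001,"wx": 0,"wy": 0,"wz": 0,"gripper": 0}
  ]
}}

```text
t: 15.52
eef_pos: [0.518, -0.2542, 0.0495]
tcp_rot: [0.0, 1.0, 0.018, -0.001]
contact_force: [-2.9, 1.1, 5.2]
width: 0.154
grasp_force: 53.5
```

The scoop is seated, with contact force up to +5 N. Now I release it and rise straight up.

Emit:
{"op": "move_arm", "data": {
  "rows": [
    {"x": 0,"y": 0,"z": 0,"wx": 0,"wy": 0,"wz": 0,"gripper": 0.3},
    {"x": 0,"y": 0,"z": 0,"wx": 0,"wy": 0,"wz": 0,"gripper": 0.45},
    {"x": 0,"y": 0,"z": 0,"wx": 0,"wy": 0,"wz": 0,"gripper": 0.45},
    {"x": 0,"y": 0,"z": -0.03,"wx": 0,"wy": 0,"wz": 0,"gripper": 0.45},
    {"x": 0,"y": 0,"z": -0.1,"wx": 0,"wy": 0,"wz": 0,"gripper": 0.45},
    {"x": 0,"y": 0,"z": -0.2,"wx": 0,"wy": 0,"wz": 0,"gripper": 0.45},
    {"x": -0.05,"y": 0,"z": -0.3,"wx": 0,"wy": 0,"wz": 0,"gripper": 0.45},
    {"x": -0.05,"y": 0,"z": -0.3,"wx": 0,"wy": 0,"wz": 0,"gripper": 0.45}
  ]
}}

```text
t: 16.52
eef_pos: [0.4945, -0.2566, 0.2041]
tcp_rot: [0.003, 1.0, 0.017, 0.003]
contact_force: [-0.1, -0.6, -0.3]
width: 0.45
grasp_force: 0.0
```

Run:
```python
from h import *
s=arm.state(); print(s['t'],s['eef_pos'],s['contact_force'],s['width'])
a=[]
for k in ('side','wrist'):
    ci=arm.camera_info(k); im=arm.snapshot(k); 
    if k=='side': im=cv2.resize(im[110:260,190:360],(400,353),interpolation=2)
    else: im=cv2.resize(im[0:353],(400,353))
    a.append(im)
    for n in ('pan_grip','scoop_grip'): print(k,n,[(np.round(r['xyz'],3).tolist(),round(r['confidence'],2)) for r in arm.spot_point(n,k)])
cv2.imwrite('pics/f.png',np.clip(np.hstack(a)*1.4,0,255).astype('uint8'))
```

```text
16.525 [ 0.49445552 -0.25659612  0.20408155] [-0.08424359 -0.61451741 -0.26670726] 0.4498106351200534
side pan_grip [([0.273, -0.073, 0.04], 0.87), ([0.497, 0.023, 0.138], 0.67), ([0.23, -0.292, 0.041], 0.67)]
side scoop_grip [([0.524, -0.255, 0.058], 0.56), ([0.54, -0.241, 0.014], 0.36)]
wrist pan_grip [([0.278, -0.074, 0.043], 0.64)]
wrist scoop_grip [([0.515, -0.252, 0.058], 0.85)]
```

View pics/f.png

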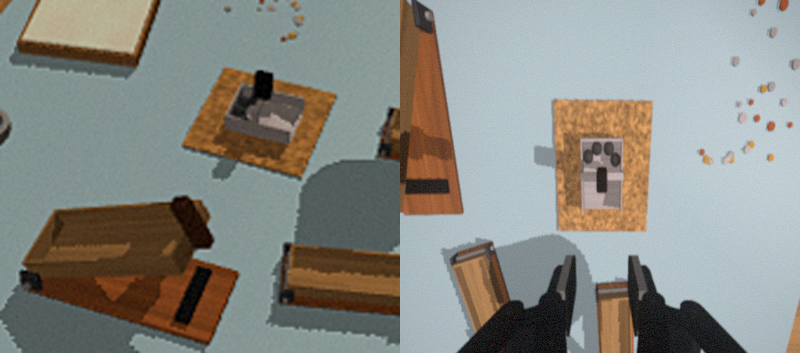

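The scoop is level in the middle of the pad, with four beads in it at about (587–615, 147–158) in the right half. The pan is empty and still tipped.

```bash
python3 -c "
from rig import arm; print(arm.job_done())"
```

```text
the job is handed in; nothing more can be done
None
```

I tipped the pan to about 0.44 rad and left it there, then set the scoop down level at the middle of the cork pad with all four beads in it; I handed the job in at about 17 s.

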